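# Open the cement bottle and hold the paint carousel for the brush

## Robot

A 7-joint arm with a two-finger parallel gripper is mounted at the origin on a cart in front of the work surface, level with it; the furniture and walls round the work are solid. World frame = base frame: x ahead of the robot, y to its left, z up, the work surface at z = 0. Lengths are in m, angles in rad, forces in N, time in s.
With the tool pointing down it reaches from about 0.4 to 0.9 m from the base axis. Payload 5.5 kg.
Tool frame: the origin (TCP) lies midway between the tips of the shut fingers; the grasp point (between the pads) lies 19 mm behind it (manip.grip_depth is the distance from the TCP to the grasp point, in m); z points along the fingers, x is the direction in which the jaws open and shut, and the axes are right-handed (so a half turn about z gives the same grasp; the last joint's range is limited). The gripper opens to 92 mm and grips with 3 to 60 N. Pads are 19 mm wide; open, the fingers measure 130 mm over their backs; the gripper's body (75 mm by 190 mm) begins 47 mm behind the grasp point.
Start: joints at [1.579, 0.501, -0.427, 1.55, 0.221, 1.138, -0.21], TCP at [0.164, -0.629, 0.227] pointing down, gripper open.
Joint ranges: [-2.88, 2.88], [-0.31, 2.03], [-1.54, 1.56], [0.2, 2.42], [-1.41, 4.55], [0.19, 2.02], [-2.57, 2.57]. Speed limits (rad/s): [2.57, 2.57, 3.14, 3.14, 3.14, 3.14, 3.14].

## Interface

Orientations are given as a unit quaternion [x, y, z, w].
In Python, from bench import manip, effector, viewer gives the robot as it stands. Calls block until the motion is done:
- manip.move_pose(position, orientation): joint-space move of the TCP to a pose.
- manip.servo_line(position, ori=None, vel=0.15): straight line of the TCP; ori=None keeps the orientation; vel is the mean speed in m/s.
- manip.movej(angles): joint-space move.
- effector.open_jaws() and effector.close(f_grip=None): open the fingers fully, or close them until they stop; f_grip is the grip in N (None keeps the last).
- manip.sleep(seconds).
- manip.solve_ik(position, orientation): joint angles nearest the present ones, or None.
- viewer.get_image(name): name is "scene" or "top" or "wrist"; returns the picture (400x640x3 uint8, red, green, blue); there is no depth.
- viewer.get_calibration(name): a dict with "vfov" (degrees; the focal length in pixels is half the picture's height over the tangent of half this angle, whatever the lens; pixels are square), "cx", "cy" (the principal point, pixels), "eye" and "attitude" of the camera in the world. Camera axes: x right, y down, z forward; pixel columns grow to the right and rows downward; lengths in m; the calibration is good to about 2 mm. A picture is of the moment at which its call begins: read the wrist's pose just before it. get_calibration takes no time and is no camera call; for the wrist camera it gives the pose at the moment of the call.
A pose or a line that the arm cannot do raises manip.PlanningError and nothing moves.
- manip.hand_in(): hands the job in, once; it reports no verdict.
Readings, each from a call of its own:
- manip.current_clock(): time.
- manip.current_q(): joint angles.
- manip.current_joint_velocities(): joint speeds.
- manip.current_tau(): joint torques, N m.
- manip.current_tool_pos(): TCP position.
- manip.current_tcp_rot(): TCP orientation.
- manip.current_force(): force on the tool from outside, world axes, zero at the start.
- manip.current_wrist_torque(): the same for the moment, N m.
- manip.current_finger_gap(): finger opening in m.
Only numpy, scipy, OpenCV 4.12 (cv2) and the standard library are available. Lean on these libraries where they do the work, as an engineer would, in place of code of your own. Each camera call takes 0.05 s, during which the arm holds its last target. There are 200 camera calls.

## Task

I want to cement the little shed with one hand free. On the paint carousel, loosen the screw cap of the square bottle by at least a third of a turn (leave the round bottle's cap shut), and turn the carousel so that the square bottle stands squarely behind the brush rest at the front of the base. Finish with the fingers gripping the carousel's centre knob and holding it still there - do not let go at the end - and leave the things lying on the board where they are.

Things in the scene. Friction and masses are not known exactly. Their poses are not given: they have to be found in the camera images.
- carousel_base: Grey foot of the carousel, a disc 200 mm across, fixed on a plywood work board (300 x 475 mm, top at z = 0.060). Origin: on the carousel's upright axis at the board's top. Its -x axis points to its front (yaw varies +-0.4 rad from the robot's side), where the brush rest sits: a grey bar 74 mm wide with two pairs of prongs, 92 to 132 mm from the axis, 33 mm high, lower than all that is handled.
- carousel (a joint): Turn of the plywood plate (208 mm across, top 26 mm above the board), rad, positive = anticlockwise from above; 0 or any whole turn = square bottle at the brush rest. No stops, friction 0.02 N m, stays where left. 6 stations 80 mm from the axis; anticlockwise from the square bottle: paint jar, round bottle, 2 paint jars, empty. All are firm in their sockets; the jars end 69 mm above the board.
- front_station (a point): Fixed point on the base, at the place behind the brush rest where the square bottle has to stand: 80 mm from the axis towards the rest, 26 mm above the board.
- cement_foot (a point): Centre of the square bottle's foot on the turning plate, 80 mm from the axis, 26 mm above the board (z = 0.086). It turns with the carousel.
- centre_knob: Round ribbed black knob on a steel post in the middle of the carousel, 36 mm diameter, 24 mm high; fixed to the plate and turns with it. Origin: centre of its underside on the carousel's axis, 78 mm above the board (z = 0.138); its top is at z = 0.162. Free all round to 48 mm from its side at this height.
- cement_cap_centre (a point): On the axis of the square bottle's cap, at half the cap's height (z = 0.150); moves with the bottle. Square amber bottle 40 x 40 mm, 46 mm to the shoulder (shoulder at z = 0.132, so 6 mm below the cap), one paper label on its outward side. The cap is round, ribbed, black, 28 mm diameter, 24 mm high, from z = 0.138 to z = 0.162 when shut.
- cement_cap (a joint): Turn of the square bottle's screw cap on its neck, rad; 0 = shut, grows as it is unscrewed anticlockwise from above, open stop at 2.8. The cap is captive: it rises only 0.8 mm per rad and does not come off. Friction about 0.04 N m; it stays where it is left.
- thinner_cap (a joint): Turn of the round bottle's screw cap, same kind and size; starts shut (0), to be left shut. The round amber bottle is 37 mm across, as tall as the square one, with a paper label all round.
- tool_shed: Bystander: small red model shed, 46 x 58 x 38 mm, loose on the board to the left of the carousel. Origin: centre of its underside.
- wood_strip: Bystander: strip of wood 26 x 95 x 8 mm lying loose on the far left part of the board. Origin: centre of its underside.
- tweezers: Bystander: steel tweezers 114 mm long, 6 mm high, lying loose on the right end of the board. Origin: centre of its underside.

How it is judged:
By the outcome, as a careful person would: the job done as asked, in the order asked, and still so for the second after the job is handed in, while the arm keeps its last pose, push and grip.
It also fails if it takes over 58 s, if anything falls off the work surface, if the arm or the gripper's body presses on something with over 40 N, if the wrist force passes 120 N, or if a joint passes its speed limit or range.

## Working session

There is one attempt and no reset: what is moved stays moved. The work goes in short steps, each a Python script; the robot and the scene stay as the last script left them, time stands still between calls to the robot, and variables do not carry over. Pictures are saved under pics/ and viewed, about 8 in all and at most 12, crops included, and the job is handed in when it is done.

```bash
ls; mkdir -p pics
python3 - <<'E'
from bench import manip, effector, viewer
import cv2
for n in ("scene","top"):
    im=viewer.get_image(n); cv2.imwrite(f"pics/{n}0.png",im[:,:,::-1]); print(n,viewer.get_calibration(n))
print(manip.current_clock(),manip.current_tool_pos(),manip.current_tcp_rot(),manip.grip_depth,manip.current_finger_gap(),viewer.get_calibration("wrist"))
E
```

```text
pics
scene {'vfov': 48.447663047697574, 'cx': 316.27095296274007, 'cy': 206.88428458119063, 'eye': array([0.11406191, 0.2913576 , 0.85517973]), 'attitude': array([-0.29891785,  0.88483561, -0.33635995,  0.12073127])}
top {'vfov': 45.25069648894707, 'cx': 324.2115000518038, 'cy': 196.6366085924623, 'eye': array([ 0.36080982, -0.19779773,  1.25164988]), 'attitude': array([ 0.70518301, -0.70506372,  0.04974977, -0.0559199 ])}
0.1 [ 0.16362176 -0.62837573  0.22573772] [ 7.91237970e-01 -6.11507665e-01 -7.10078179e-04 -5.88512363e-04] 0.0188 0.09189654748628086 {'vfov': 58.286475047012715, 'cx': 322.2300249934997, 'cy': 199.59470171814021, 'eye': array([ 0.24347202, -0.60677794,  0.38541601]), 'attitude': array([ 0.78173789, -0.60414979, -0.09572017,  0.121353  ])}
```

View pics/top0.png

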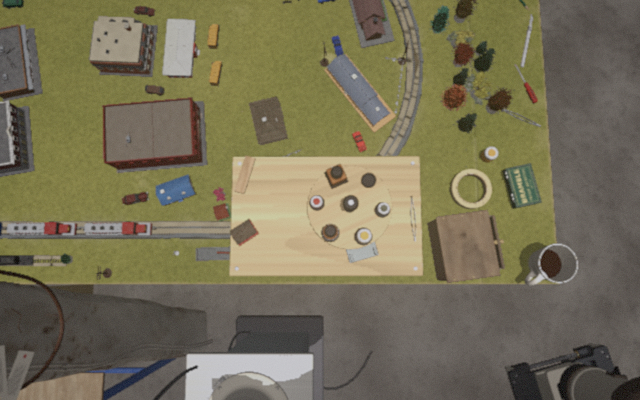

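View pics/scene0.png

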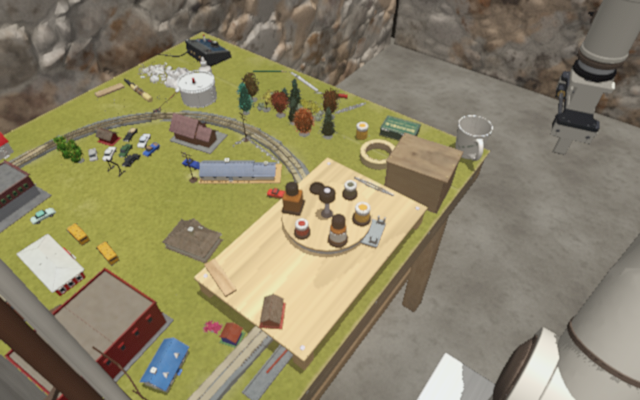

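The top view shows the square bottle's cap at about (336,172), the knob at (350,203), the round bottle at (331,233) and the rest at (362,254). The scene view agrees. Next I'll get coarse positions and a near look with the wrist camera.

```bash
cat > h.py <<'E'
from bench import manip, effector, viewer
import cv2, numpy as np
from scipy.spatial.transform import Rotation as R
def ray(px,c,z):
    f=200/np.tan(np.radians(c["vfov"])/2)
    d=R.from_quat(c["attitude"]).apply([(px[0]-c["cx"])/f,(px[1]-c["cy"])/f,1.])
    return c["eye"]+d*(z-c["eye"][2])/d[2]
def proj(p,c):
    f=200/np.tan(np.radians(c["vfov"])/2)
    q=R.from_quat(c["attitude"]).inv().apply(np.asarray(p)-c["eye"]); return f*q[:2]/q[2]+[c["cx"],c["cy"]]
def down(yaw): # tool down, jaw axis (tool x) at yaw in world
    return (R.from_euler('z',yaw)*R.from_quat([1,0,0,0])).as_quat()
def yaw():
    x=R.from_quat(manip.current_tcp_rot()).apply([1,0,0]); return np.arctan2(x[1],x[0])
def snap(name,fn):
    c=viewer.get_calibration(name); im=viewer.get_image(name); cv2.imwrite("pics/"+fn,im[:,:,::-1]); return c,im
E
python3 - <<'E'
from h import *
c=viewer.get_calibration("top")
for n,p,z in [("knob",(350,203),.162),("sq",(336,172),.162),("round",(331,233),.162),("rest",(362,254),.093),("jar",(316,202),.129),("jar3",(364,236),.129),("jar4",(383,209),.129),("box",(467,245),.1)]:
    print(n,ray(p,c,z))
k=ray((350,203),c,.162)
for a in np.arange(-3,3.1,.5):
    q=manip.solve_ik([k[0],k[1],.34],down(a)); print(a,None if q is None else np.round(q,2))
print(yaw())
E
```

```text
knob [ 0.51025823 -0.24728521  0.162     ]
sq [ 0.58266471 -0.21542549  0.162     ]
round [ 0.44153564 -0.20367549  0.162     ]
rest [ 0.39632947 -0.27828421  0.093     ]
jar [ 0.51719838 -0.16851526  0.129     ]
jar3 [ 0.43698864 -0.28090679  0.129     ]
jar4 [ 0.50049852 -0.32634035  0.129     ]
box [ 0.41757385 -0.52825861  0.1       ]
-3.0 [-0.45  0.4   1.14  1.66 -0.37  1.33 -2.25]
-2.5 [ 0.85  0.27 -0.55  1.62  0.15  1.29 -2.22]
-2.0 [ 0.91  0.28 -0.63  1.61  0.17  1.3  -1.74]
-1.5 [ 1.    0.31 -0.75  1.61  0.21  1.31 -1.28]
-1.0 [ 1.06  0.33 -0.83  1.61  0.25  1.32 -0.81]
-0.5 [ 1.12  0.35 -0.91  1.61  0.28  1.32 -0.34]
0.0 [ 1.17  0.38 -1.    1.61  0.32  1.34  0.13]
0.5 [ 1.18  0.38 -1.01  1.61  0.33  1.34  0.62]
1.0 [ 1.22  0.41 -1.09  1.61  0.37  1.35  1.09]
1.5 [ 1.27  0.45 -1.18  1.6   0.42  1.37  1.55]
2.0 [ 1.32  0.52 -1.29  1.6   0.5   1.41  1.98]
2.5 [ 1.32  0.52 -1.29  1.6   0.5   1.41  2.48]
3.0 [-0.46  0.4   1.15  1.66 -0.38  1.33 -2.53]
-1.3159298797808567
```

Run:
```python
from h import *
manip.move_pose([.51,-.247,.32],down(-.8))
c,im=snap("wrist","w1.png"); np.save("w1.npy",c,allow_pickle=True)
for n,p in dict(knob=(.51,-.247,.162),sq=(.583,-.215,.162),rnd=(.4415,-.2037,.162),rest=(.396,-.278,.093)).items(): print(n,proj(p,c))
print(manip.current_clock(),manip.current_tool_pos(),yaw(),manip.current_force())
```

```text
knob [323.09232518 178.36318307]
sq [355.76378929  92.7501419 ]
rnd [238.23290406 198.47872228]
rest [274.96165928 248.78981483]
2.05 [ 0.50920955 -0.24884736  0.31951299] -0.8032014549101207 [-0.45978198 -0.42523362 -0.25927987]
```

View pics/w1.png

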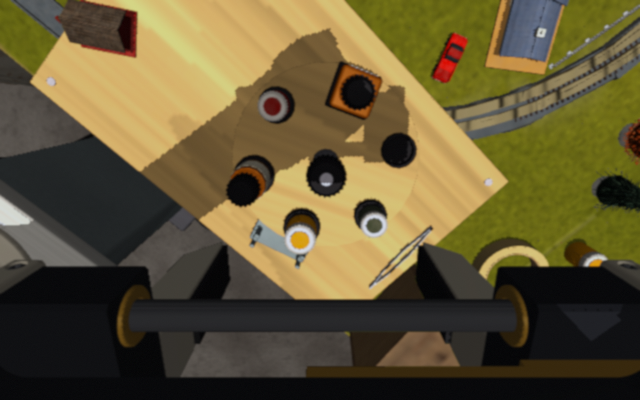

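```bash
cat > blobs.py <<'E'
from h import *
def dark(im,c,p0,thr=38,r=26,z=.150):
    """centroid ray (at mid height) of the dark blob near the predicted pixel"""
    g=im.max(2); m=np.zeros_like(g); cv2.circle(m,tuple(int(round(v)) for v in p0),r,255,-1)
    m[g>=thr]=0; m=cv2.morphologyEx(m,cv2.MORPH_OPEN,np.ones((3,3),np.uint8))
    cs=cv2.findContours(m,cv2.RETR_EXTERNAL,cv2.CHAIN_APPROX_NONE)[0]; k=max(cs,key=cv2.contourArea)
    h=cv2.convexHull(k); M=cv2.moments(h); px=(M['m10']/M['m00'],M['m01']/M['m00'])
    return np.array(px),M['m00'],ray(px,c,z),h
E
python3 - <<'E'
from blobs import *
c=np.load("w1.npy",allow_pickle=True).item(); im=cv2.imread("pics/w1.png")
big=cv2.resize(im[40:280,200:460],None,fx=3,fy=3,interpolation=cv2.INTER_CUBIC)[:600]
hs={}
vis=im.copy()
for n,p in dict(knob=(326,174),sq=(357,92),rnd=(244,188)).items():
    for thr in (38,50):
        px,a,P,h=dark(im,c,p,thr); print(n,thr,px.round(1),a,P.round(4), "diam px exp",28*200/np.tan(np.radians(c['vfov']/2))/1000/(c['eye'][2]-.16))
    cv2.polylines(vis,[h],True,(0,255,0),1)
# rest: bluish grey
hsv=cv2.cvtColor(im,cv2.COLOR_BGR2HSV); print(im[240:256:5,265:290:6].tolist())
b=im.astype(int); m=((b[...,0]>b[...,2]-5)&(b[...,0]>90)).astype(np.uint8)*255
w=np.zeros_like(m); w[205:280,235:320]=255; m&=w
vis[m>0]=(255,0,255)
cv2.imwrite("pics/v1.png",cv2.resize(vis[50:280,200:460],None,fx=2.5,fy=2.5,interpolation=cv2.INTER_NEAREST))
E
```

```text
knob 38 [325.9 170.3] 1047.5 [ 0.5152 -0.2456  0.15  ] diam px exp 31.478838913825243
knob 50 [325.6 173.2] 1284.0 [ 0.513  -0.2474  0.15  ] diam px exp 31.478838913825243
sq 38 [357.5  92.1] 804.5 [ 0.585  -0.2166  0.15  ] diam px exp 31.478838913825243
sq 50 [357.5  92. ] 824.5 [ 0.5851 -0.2166  0.15  ] diam px exp 31.478838913825243
rnd 38 [242.8 189. ] 755.5 [ 0.447  -0.2012  0.15  ] diam px exp 31.478838913825243
rnd 50 [242.9 188.9] 785.0 [ 0.4472 -0.2013  0.15  ] diam px exp 31.478838913825243
[[[155, 154, 142], [155, 155, 142], [156, 155, 142], [155, 155, 146], [202, 202, 205]], [[121, 151, 168], [153, 152, 140], [154, 152, 140], [153, 151, 139], [225, 215, 211]], [[91, 154, 189], [99, 164, 201], [138, 150, 153], [153, 151, 139], [161, 163, 159]], [[93, 159, 195], [92, 154, 190], [99, 167, 204], [109, 175, 210], [148, 150, 143]]]
```

View pics/v1.png

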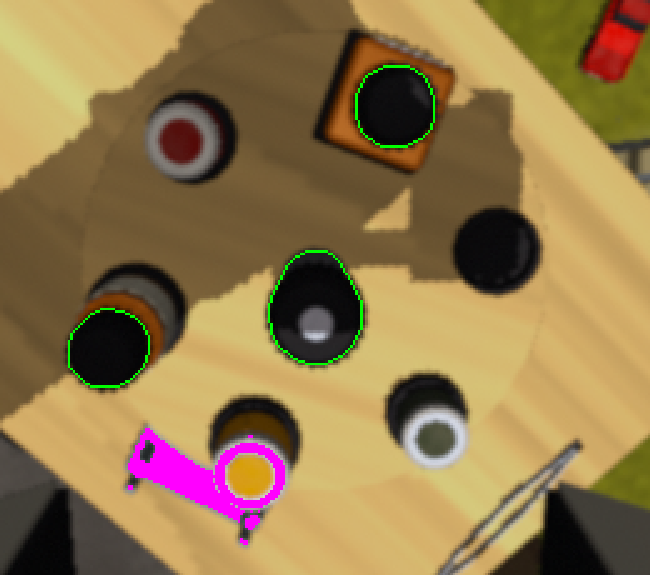

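The wrist crop shows the square cap at (357.5,92) and the round cap at (243,189). They are 138.7 mm apart, against 138.6 mm expected. The centre comes out at (0.5116,-0.2487), which agrees with the knob. Now I'll grip the cap and unscrew it.

Run:
```python
from blobs import *
y0=-.81; cap=np.array([.585,-.2166])
manip.move_pose([*cap,.23],down(y0))
c,im=snap("wrist","w2.png"); px,a,P,h=dark(im[:,:,::-1],c,proj([*cap,.15],c),45,45); print(px,a,P,"exp",np.pi/4*(28*200/np.tan(np.radians(c['vfov']/2))/1000/(c['eye'][2]-.155))**2)
if np.linalg.norm(P[:2]-cap)<.005: cap=(cap+P[:2])/2
print("cap",cap, manip.current_tool_pos())
manip.servo_line([*cap,.136],down(y0),vel=.08)
print("down",manip.current_tool_pos(),manip.current_force(),manip.current_clock())
effector.close(35)
print("gap",manip.current_finger_gap(),manip.current_force(),manip.current_wrist_torque(),manip.current_q().round(3))
snap("scene","s2.png")
```

```text
[324.96884083 208.56179514] 1433.5 [ 0.58485227 -0.21715665  0.15      ] exp 1441.913579669057
cap [ 0.58492613 -0.21687833] [ 0.58487841 -0.21775882  0.23099482]
down [ 0.5854326  -0.21695146  0.13666987] [ 0.24010856 -0.52065852 -0.95834372] 3.975
gap 0.026830609194351623 [-0.17561887 -0.38377887  0.30917244] [-0.03527779 -0.11828767  0.01597355] [ 0.85   0.639 -0.753  1.688  0.501  1.016 -0.886]
```

Run:
```python
from h import *
q0=np.array(manip.current_q()); y0=yaw()
for d in (.6,1.2,1.8,2.45):
    q=q0.copy(); q[6]+=d; manip.movej(q)
    print(d,round((yaw()-y0),3),manip.current_tool_pos().round(4),np.round(manip.current_wrist_torque(),3),np.round(manip.current_force(),2),round(manip.current_finger_gap(),4))
c,im=snap("wrist","w3.png")
print(manip.current_clock())
```

```text
0.6 0.597 [ 0.5853 -0.2171  0.1364] [-0.105 -0.077  0.023] [ 0.07 -1.04  1.75] 0.0269
1.2 1.198 [ 0.5855 -0.2172  0.1367] [-0.087 -0.056  0.032] [-0.36 -0.84  5.55] 0.0267
1.8 1.798 [ 0.5857 -0.2173  0.1371] [-0.067  0.03   0.055] [-0.44 -0.66  7.2 ] 0.0272
2.45 2.448 [ 0.5859 -0.2175  0.1374] [-0.028  0.197  0.008] [-1.12 -0.91  9.61] 0.027
7.6417
```

View pics/w3.png

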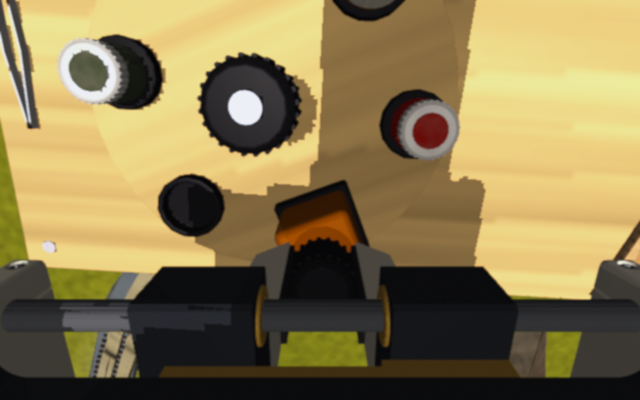

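The cap turned 2.45 rad with the gap steady, and the upward force grew as it should with the cap rising. I'll release it, then look from above the knob and towards the rest.

Run:
```python
from blobs import *
effector.open_jaws()
p=manip.current_tool_pos(); manip.servo_line([p[0],p[1],.24],vel=.15)
manip.move_pose([.47,-.26,.32],down(-1.68))
c,im=snap("wrist","w4.png"); np.save("w4.npy",c,allow_pickle=True)
b=im[:,:,::-1].astype(int)
for n,P0 in dict(sq=(.585,-.2166,.152),rnd=(.4471,-.2012,.15)).items():
    px,a,P,h=dark(im[:,:,::-1],c,proj(P0,c),45,26,P0[2]); print(n,px,a,P)
print("knob px",proj((.5116,-.2487,.162),c),"rest px",proj((.396,-.278,.09),c),manip.current_clock())
```

```text
sq [257.49774887  50.16658329] 999.5 [ 0.58500641 -0.21580106  0.152     ]
rnd [266.97803706 204.86456189] 728.5 [ 0.44710413 -0.20195319  0.15      ]
knob px [306.23705667 134.57827733] rest px [346.04932697 223.00278827] 11.725
```

View pics/w4.png

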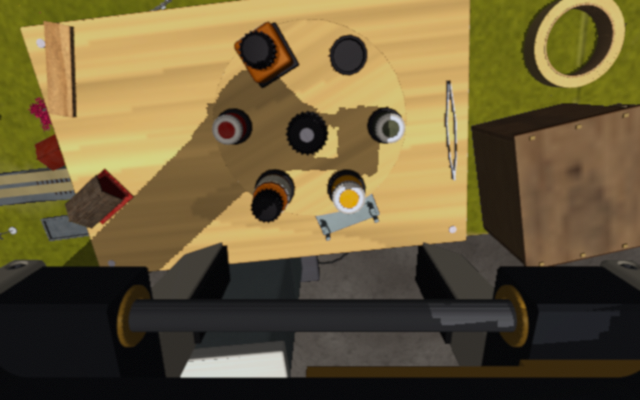

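Run:
```python
import cv2
im=cv2.imread("pics/w4.png"); cv2.imwrite("pics/v4.png",cv2.resize(im[180:245,305:390],None,fx=8,fy=8,interpolation=cv2.INTER_CUBIC))
```

```text
(no output)
```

View pics/v4.png

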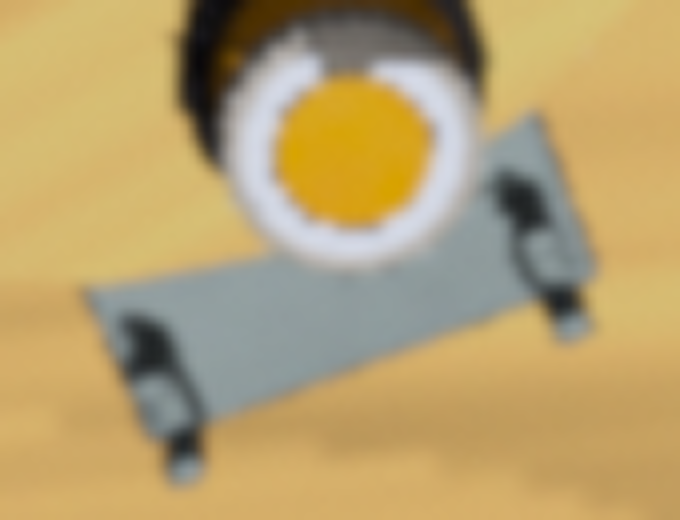

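Run:
```python
from h import *
c=np.load("w4.npy",allow_pickle=True).item(); C=np.array([.5116,-.2487])
for n,l,r,zs in (("front",(150,435),(595,270),(.07,.08)),("back",(88,290),(537,113),(.07,.08)),("prongF",(183,472),(572,328),(.086,.093)),("prongB",(130,320),(510,180),(.086,.093))):
  for z in zs:
    L,Rr=[ray((305+p[0]/8,180+p[1]/8),c,z)[:2] for p in (l,r)]
    m=(L+Rr)/2-C; d=Rr-L
    print(n,z,"w",np.linalg.norm(d).round(4),"r",np.linalg.norm(m).round(4),"dir of mid",(np.arctan2(m[1],m[0])%6.2832).round(3),"from edge",((np.arctan2(d[1],d[0])-np.pi/2)%6.2832).round(3), "dirs",(L-C).round(3),(Rr-C).round(3))
```

```text
front 0.07 w 0.0727 r 0.1309 dir of mid 3.421 from edge 3.416 dirs [-0.136 -0.001] [-0.116 -0.071]
front 0.08 w 0.0709 r 0.1269 dir of mid 3.427 from edge 3.416 dirs [-0.131 -0.002] [-0.112 -0.07 ]
back 0.07 w 0.0727 r 0.1047 dir of mid 3.424 from edge 3.431 dirs [-0.111  0.006] [-0.09  -0.064]
back 0.08 w 0.0709 r 0.1013 dir of mid 3.431 from edge 3.431 dirs [-0.107  0.005] [-0.087 -0.063]
prongF 0.086 w 0.0614 r 0.1318 dir of mid 3.415 from edge 3.418 dirs [-0.135 -0.006] [-0.119 -0.065]
prongF 0.093 w 0.0603 r 0.1289 dir of mid 3.419 from edge 3.418 dirs [-0.132 -0.006] [-0.116 -0.064]
prongB 0.086 w 0.0589 r 0.1066 dir of mid 3.42 from edge 3.409 dirs [-0.11  -0.001] [-0.095 -0.058]
prongB 0.093 w 0.0579 r 0.1041 dir of mid 3.425 from edge 3.409 dirs [-0.108 -0.001] [-0.092 -0.057]
```

The rest faces 3.421 rad, with a measured width of 73 mm against 74 mm. The square bottle stands at about 0.415 rad, so I'll turn by +3.006 on the knob.

Run:
```python
from blobs import *
C=[.5116,-.2487]; a=-1.682
manip.move_pose([*C,.23],down(a)); manip.servo_line([*C,.136],down(a),vel=.08)
print("down",manip.current_tool_pos(),manip.current_force().round(2))
effector.close(40); print("gap",manip.current_finger_gap(),manip.current_force().round(2))
q0=np.array(manip.current_q()); y0=yaw()
for d in (1,2,3.006):
    q=q0.copy(); q[6]+=d; manip.movej(q); print(d,round(yaw()-y0,3),manip.current_tool_pos().round(4),manip.current_wrist_torque().round(3),manip.current_force().round(2),round(manip.current_finger_gap(),4))
manip.sleep(.3)
t=3.421; P0=np.array([C[0]+.08*np.cos(t),C[1]+.08*np.sin(t),.152])
for n in ("top","wrist"):
    c,im=snap(n,n+"5.png"); np.save(n+"5.npy",c,allow_pickle=True)
    print(n,proj(P0,c))
print(manip.current_clock(),yaw()-y0)
```

```text
down [ 0.51196971 -0.24896309  0.1365249 ] [ 0.42 -0.69  0.12]
gap 0.034697460171322164 [ 1.21 -5.02 -3.68]
1 1.0 [ 0.5119 -0.2513  0.136 ] [-0.861 -0.357  0.02 ] [ 2.05 -5.02 -4.6 ] 0.0348
2 2.0 [ 0.513  -0.2514  0.1361] [-1.205 -1.218  0.049] [ 5.37 -5.99 -7.8 ] 0.0347
3.006 3.007 [ 0.5137 -0.2506  0.1361] [-0.682 -1.634  0.043] [ 6.27 -4.48 -7.38] 0.0347
top [360.3109813  236.31662944]
wrist [220.47149035 118.19212168]
17.6917 3.0067153755104727
```

View pics/wrist5.png

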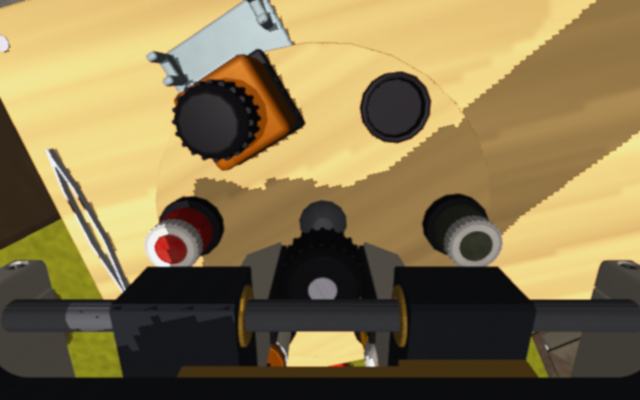

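The square bottle is now near the rest, with its cap at about (217,119) and the rest's prongs at about (165,70) and (262,12). I'll zoom in for an angle check using only points from this picture.

Run:
```python
from blobs import *
c=np.load("wrist5.npy",allow_pickle=True).item(); im=cv2.imread("pics/wrist5.png")
for t in (45,60): print(dark(im,c,(217,120),t,50,.152)[:3])
print(dark(im,c,(395,107),60,42,.086)[:3])
cv2.imwrite("pics/v5.png",cv2.resize(im[0:150,140:310],None,fx=4,fy=4,interpolation=cv2.INTER_CUBIC))
```

```text
(array([216.16650788, 119.01819741]), 5248.0, array([ 0.43458981, -0.27250383,  0.152     ]))
(array([216.0454152, 118.983491 ]), 5391.0, array([ 0.43456557, -0.27254541,  0.152     ]))
(array([394.96924902, 106.72584177]), 3653.0, array([ 0.45421908, -0.19232171,  0.086     ]))
```

View pics/v5.png

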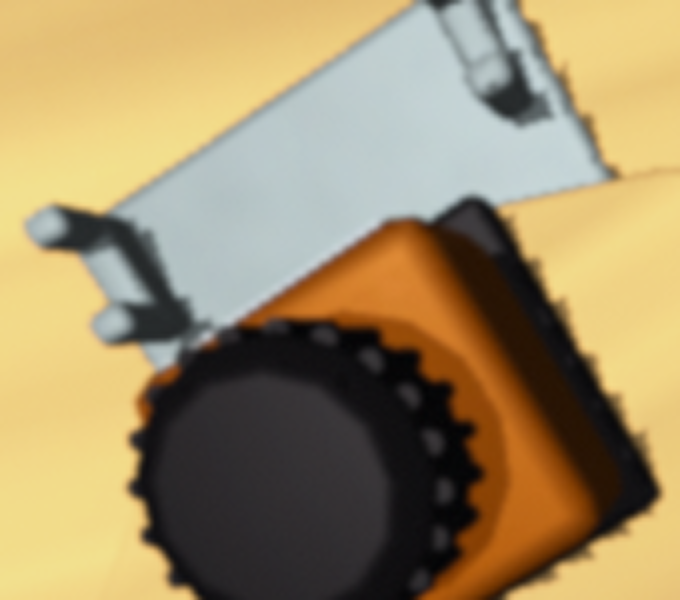

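Run:
```python
from h import *
c=np.load("wrist5.npy",allow_pickle=True).item()
W=lambda p,z: ray((140+(p[0]+.5)/4-.5,(p[1]+.5)/4-.5),c,z)[:2]
ang=lambda a,b,z:(lambda d:np.degrees(np.arctan2(d[1],d[0])))(W(b,z)-W(a,z))
print("bar front",ang((120,205),(415,5),.07),"bar right end",ang((515,10),(605,178),.07))
print("bottle front",ang((245,310),(390,222),.132),"bottle right",ang((440,228),(600,520),.132),"socket right",ang((497,205),(655,490),.088))
d=W((415,5),.07)-W((120,205),.07); u=d/np.linalg.norm(d)
for z in (.07,.075):
    print(z,"ends lateral",[(W(p,z)@u).round(4) for p in ((120,205),(515,10),(605,178),(163,368))])
print("prongs .093 left",[(W(p,.093)@u).round(4) for p in ((45,222),(112,322))],"right",(W((490,72),.08)@u).round(4),(W((490,72),.093)@u).round(4))
for z in (.162,.164): print("cap top lat",z,(W((268,490),z)@u).round(4))
print("cap mid lat",(np.array([.4346,-.2725])@u).round(4),"socket right lat",[(W(p,.088)@u).round(4) for p in ((497,205),(655,490))])
print("u",u,"front dir from u",np.degrees(np.arctan2(u[1],u[0]))-90)
```

```text
bar front 105.90843099970554 bar right end 14.815719606230898
bottle front 104.24730621675567 bottle right 13.56883266897528 socket right 14.543839355658642
0.07 ends lateral [np.float64(-0.4067), np.float64(-0.3432), np.float64(-0.3437), np.float64(-0.4151)]
0.075 ends lateral [np.float64(-0.4052), np.float64(-0.3431), np.float64(-0.3436), np.float64(-0.4134)]
prongs .093 left [np.float64(-0.4095), np.float64(-0.4096)] right -0.35 -0.3493
cap top lat 0.162 -0.3819
cap top lat 0.164 -0.3812
cap mid lat -0.3812 socket right lat [np.float64(-0.3575), np.float64(-0.3585)]
u [-0.27410073  0.96170099] front dir from u 15.908430999705544
```

The direct checks put the bottle within about ±1° (about 1.5 mm) of the rest's midline, with opposite signs, so no correction is warranted. The knob is firmly gripped, so I'm handing in.

Run:
```python
from h import *
print(manip.current_clock(),manip.current_finger_gap(),manip.current_force(),np.abs(manip.current_joint_velocities()).max())
manip.hand_in()
```

```text
17.6917 0.03516329443534049 [ 6.12388975 -3.43828032 -7.79999917] 0.0016679455513361392
the job is handed in; nothing more can be done
```

The job is handed in after about 17.7 s of robot time. The square bottle's cap is loosened, the bottle stands behind the brush rest, and the fingers are still gripping the centre knob.

- **Cap:** I turned the square bottle's cap 2.45 rad anticlockwise; a third of a turn is 2.09. The grip width stayed steady and the upward force rose to 9.6 N, as expected from a rising cap. I did not measure the cap's angle separately afterwards.
- **Carousel:** I turned it +3.007 rad by the knob. The fingers still hold the knob with a 40 N grip (35 mm gap), the arm is at rest, and the side load is about 10 N or less.
- **Alignment:** the last close-up checks disagreed slightly. The cap's sideways position suggested about 1.5 mm (1°) too far, while the bottle's edges suggested about 1° too little. I took this as within measuring error and made no correction.
- **Knob axis:** the axis from the camera and the one felt while gripping differed by about 2 mm, which fits that spread.
- **Other things:** I did not touch the round bottle's cap, the shed, the strip or the tweezers. The tweezers showed no disturbance in the last wrist picture; the shed and the strip were last seen in place in the picture before the knob turn, and I did not re-measure any of them.

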